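Clear the pepper mill off the spoon box and hold its lid open

TASK

I want to put the clean teaspoons away, but a pepper mill is lying on the lid of the wooden spoon box: stand it upright in the empty middle of the cruet tray, between the mill and the flour dredger that stand there, and let go of it. Then lift the lid of the box with the gripper and hold it open at 60 degrees; it falls shut when let go, so finish while still holding it there. Do not knock or shift the other things.

Things in the scene. Friction and masses are not known exactly. Their poses are not given: they have to be found in the camera images.
- mill: wooden pepper mill, 120 mm, 0.18 kg; 58 mm across foot and body (0-86 mm), head 50 mm across (87-109 mm from the foot), steel ball on top 12 mm (108-120 mm). Origin: centre of the foot's underside; z runs foot to head. Starts lying on the middle of the closed lid, along the box's y, head toward the box's +y, axis 29 mm above the lid top at the foot, 25 at the head; rolls if pushed.
- mill_b: a second mill of the same shape and size, standing upright near one end of the tray (which end varies); leave it alone. Origin: centre of the foot's underside.
- dredger: tinplate flour dredger with domed top and side handle, standing near the other end of the tray; leave it alone. Upright can 66 mm across, 114 mm tall, centred 12 mm toward its own +y from the origin, handle toward its -y reaching 45 mm from the origin; origin on the underside.
- tray: flat wooden tray, fixed, 130 (own x) by 380 mm (own y), floor 8 mm above the worktop, lip 8 mm wide and 14 mm high. Origin: centre of the underside; z up. Mill and dredger stand about 125 mm to either side of its centre along y, leaving about 160 mm free between them. Tray and box swap sides: either may be on the left.
- box: dark wooden teaspoon box, fixed, 120 (own x) by 200 mm (own y), 75 mm high without its lid; hollow, a teaspoon inside. Origin: centre of the underside; the front, with brass keyhole plate and lid knob, faces its own -x (roughly toward the robot); the hinge runs along its back.
- lid (a joint): lid angle in rad: 0 closed, grows as the lid opens up and back about the rear hinge, 1.047 = 60 degrees, stop at 1.7. Lid 0.30 kg on an almost free hinge: it falls shut when let go. Slab 126 mm deep, 206 mm wide, 10 mm thick, top 85 mm above the worktop when closed, with a beading 6 mm wide and 4 mm high round the top edge.
- lid_knob (a point): centre of the lid's wooden knob: a round grip 18 mm in diameter, 32 mm long, sticking out forward on a 12 mm neck from the middle of the lid's front edge (32 mm behind this point); pinch it from above, fingers left and right. Closed: 155 mm in front of and 5 mm above the hinge axis, 80 mm above the worktop. Moves with the lid; x runs along the knob toward the hinge.
- lid_hinge (a point): fixed point on the hinge axis at the middle of the box's back edge, 75 mm above the worktop, 60 mm behind the box's centre. The axis is the box's own y.
- tray_gap (a point): centre of the tray on the upper face of its floor, the middle of the empty place (axes as the tray's; y along the tray). Behind the work other fixed crockery stands at x over 0.65, and a tall cupboard overhangs: its upright front is at x = 0.60 from 0.455 m above the worktop up, so keep the wrist and elbow this side of it, above all when swinging across.
- spoon_in: teaspoon 135 mm long lying inside the box; leave it.
- spoon_b: teaspoon 135 mm long lying on the worktop behind the work; leave it.
- egg_cup: blue and white egg cup, 47 mm wide, 50 mm tall, behind the work; leave it.

How it is judged:
By the outcome, as a careful person would: the job done as asked, in the order asked, and still so for the second after the job is handed in, while the arm keeps its last pose, push and grip.
It also fails if it takes over 64 s, if anything falls off the work surface, if the arm or the gripper's body presses on something with over 40 N, if the wrist force passes 120 N, or if a joint passes its speed limit or range.

ROBOT

A 6-joint arm with a two-finger parallel gripper is mounted at the origin on a cart in front of the work surface, level with it; the furniture and walls round the work are solid. World frame = base frame: x ahead of the robot, y to its left, z up, the work surface at z = 0. Lengths are in mm, angles in rad, forces in N, time in s.
With the tool pointing down it reaches from about 300 to 775 mm from the base axis. Payload 14.6 kg.
Tool frame: the origin (TCP) lies between the finger pads; the fingertips stand manip.tip_reach ahead of it and the grasp point (between the pads) lies 5 mm behind it (manip.tip_reach is the distance from the TCP to the fingertips, in mm); z points along the fingers, y is the line along which they close (so a half turn about z gives the same grasp; the last joint's range is limited). The gripper opens to 94 mm and grips with 3 to 60 N. Pads are 16 mm wide; open, the fingers measure 119 mm over their backs; the gripper's body (75 mm by 177 mm) begins 78 mm behind the grasp point.
Start: joints at [-0.067, 0.3, 1.521, -0, 1.321, -0.067], TCP at [549.99, -0.002, 219.446] pointing down, gripper open.
Joint ranges: [-3.03, 3.03], [-0.79, 2.21], [0.23, 2.52], [-1.04, 4.18], [0, 3.07], [-2.55, 2.55]. Speed limits (rad/s): [2.22, 2.22, 2.57, 3.14, 3.14, 3.14].

INTERFACE

Orientations are given as [roll, pitch, yaw] about the fixed x, y, z axes, in that order (R = Rz(yaw) Ry(pitch) Rx(roll)).
In Python, from cell import manip gives the robot as it stands. The module is installed in compiled form; this text tells all that it offers.
- The arm moves only by the shell command python3 -m creep 'ROWS' [FORCE]. ROWS is JSON, a list of rows, each a list of 3 entries, a list of its own where there are three numbers: the opening, from -1 (shut) to 1 (fully open), then the shift along the tool's x, y, z in cm, then the turn about the tool's z in units of 5 degrees (1.0 is 5 degrees). In form: [[grip, [tx, ty, tz], roll], ...]. A call has 1 to 12 rows; each row is the pose to reach, as a shift and turn from the pose commanded when the call began, along the tool's axes at that moment; what a row does not reach only later rows make up. A row lasts 1/10 s, in which the tool goes at most 50 mm and 8.59 degrees, less where a joint would pass 70% of its speed; a pose out of reach is approached as far as the arm can. A call with a gripper value outside its range is refused whole. The fingers move at their own pace and stop on an object; FORCE is the grip in N (left out, the last holds). Time passes only in rows, so rows that repeat a pose let the fingers close. It gives the time, the measured TCP pose, the force, the opening and the grip force at its end, in the units of the state.
- manip.read_state(): the state, without advancing time (a new reading comes with each control period).
- manip.camera(name): name is "scene" or "side" or "wrist"; returns the picture (400x640x3 uint8, red, green, blue); there is no depth.
- manip.camera_params(name): a dict with "fovy" (degrees; the focal length in pixels is half the picture's height over the tangent of half this angle, whatever the lens; pixels are square), "cx", "cy" (the principal point, pixels), "origin" and "attitude" of the camera in the world. Camera axes: x right, y down, z forward; pixel columns grow to the right and rows downward; lengths in mm; the calibration is good to about 2 mm. The wrist camera is an equidistant fisheye: a pixel r from the principal point sees the ray r / f radians off the axis. A picture is of the moment at which its call begins: read the wrist's pose just before it. camera_params takes no time and is no camera call; for the wrist camera it gives the pose at the moment of the call.
- manip.sign_off(): hands the job in; it is judged then, once.
The state is a dict: "clock": time; "joints": joint angles; "qd": joint speeds; "effort": joint torques, N m; "eef_pos": TCP position; "eef_rot": TCP orientation; "wrist_force": force on the tool from outside, world axes, zero at the start; "moment": the same for the moment, N m; "finger_gap": finger opening in mm; "finger_force": force on a finger pad.
Only numpy, scipy, OpenCV 4.12 (cv2) and the standard library are available. Lean on these libraries where they do the work, as an engineer would, in place of code of your own. Each camera call takes 0.05 s, during which the arm holds its last target. There are 200 camera calls.

## Working session

There is one attempt and no reset: what is moved stays moved. The work goes in short steps, Python scripts to look and compute and a shell command to move; the robot and the scene stay as the last step left them, time stands still between calls to the robot, and variables do not carry over. Pictures are saved under pics/ and viewed, at most 13 in all, crops included, and the job is handed in when it is done.

```bash
mkdir -p pics
python3 - <<'E'
from cell import manip
import cv2
s=manip.read_state();print(s, manip.tip_reach)
for n in("scene","side","wrist"):
    p=manip.camera_params(n);print(n,p)
    cv2.imwrite(f"pics/{n}0.png",manip.camera(n)[:,:,::-1])
E
```

```text
{'clock': 0.0, 'joints': array([-6.65882820e-02,  3.00453259e-01,  1.52159691e+00, -2.48835886e-05,
        1.32072297e+00, -6.65693077e-02]), 'qd': array([-2.37985568e-05, -9.01009030e-04, -2.63562190e-04, -1.21456514e-03,
        4.39546490e-04,  1.36636240e-04]), 'effort': array([-1.53750298e-03, -5.31805658e+01, -3.52735734e+01,  7.07558286e-02,
        2.43994006e-02, -4.79655944e-05]), 'eef_pos': array([5.49740337e+02, 1.46265081e-02, 2.18889422e+02]), 'eef_rot': array([-3.14041318e+00, -5.44770737e-05,  1.57078349e+00]), 'wrist_force': array([-0.37824248, -0.20550704, -0.40657133]), 'moment': array([-0.05667823,  0.02067536,  0.02684848]), 'finger_force': 0.0, 'finger_gap': 94.23932009263049} 14.0
scene {'fovy': 51.349178148385526, 'cx': 316.9281532998998, 'cy': 195.87951545887375, 'origin': array([-88.1152768 , 979.1337437 , 790.48662725]), 'attitude': array([-2.10671541, -0.02105367, -2.55551275])}
side {'fovy': 43.64423045551345, 'cx': 320.24034187271957, 'cy': 204.02259956922455, 'origin': array([  225.52551501, -1237.08658494,  1067.62894324]), 'attitude': array([-2.21731308,  0.02173379, -0.27422623])}
wrist {'fovy': 65.70646984690485, 'cx': 314.81943599238605, 'cy': 198.48201797328085, 'origin': array([550.41952442,  74.53354808, 383.38536105]), 'attitude': array([ 2.88240548e+00,  1.51658865e-03, -6.26279980e-04])}
```

View pics/scene0.png

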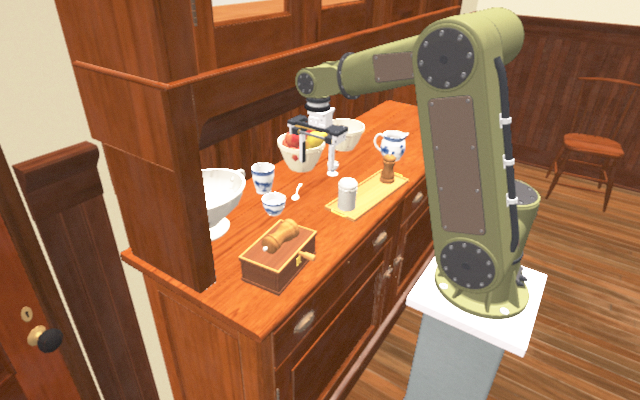

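View pics/wrist0.png

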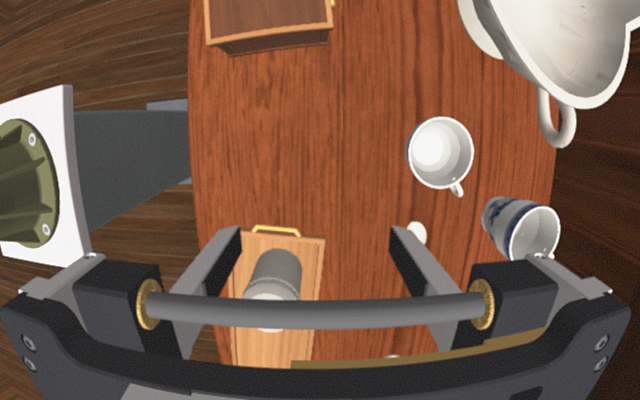

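View pics/side0.png

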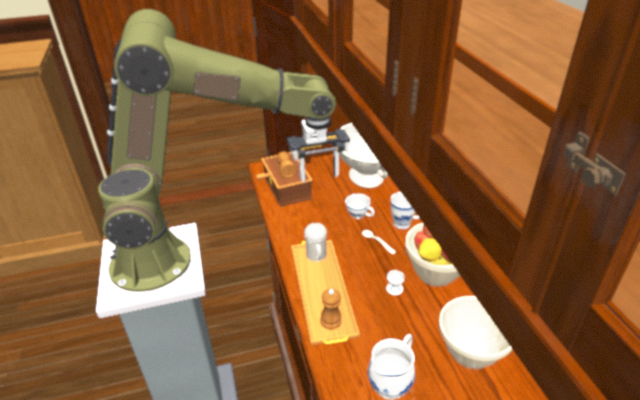

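The scene view shows the box on the left (+y) with the mill lying on it at about (280,237), the dredger at (347,195) and mill_b at (388,170). The wrist view shows the box at the top and the tray below it. The side view agrees: box (287,178), dredger (316,240), mill_b (331,308). I'll zoom in on these.

Run:
```python
import cv2,numpy as np
a=cv2.imread("pics/scene0.png");b=cv2.imread("pics/side0.png")
t=[cv2.resize(i[y:y+h,x:x+w],(400,300),interpolation=cv2.INTER_CUBIC) for i,x,y,w,h in((a,230,215,100,75),(a,320,150,100,75),(b,245,140,100,75),(b,240,230,160,120))]
cv2.imwrite("pics/m.png",np.vstack([np.hstack(t[:2]),np.hstack(t[2:])]))
```

```text
(no output)
```

View pics/m.png

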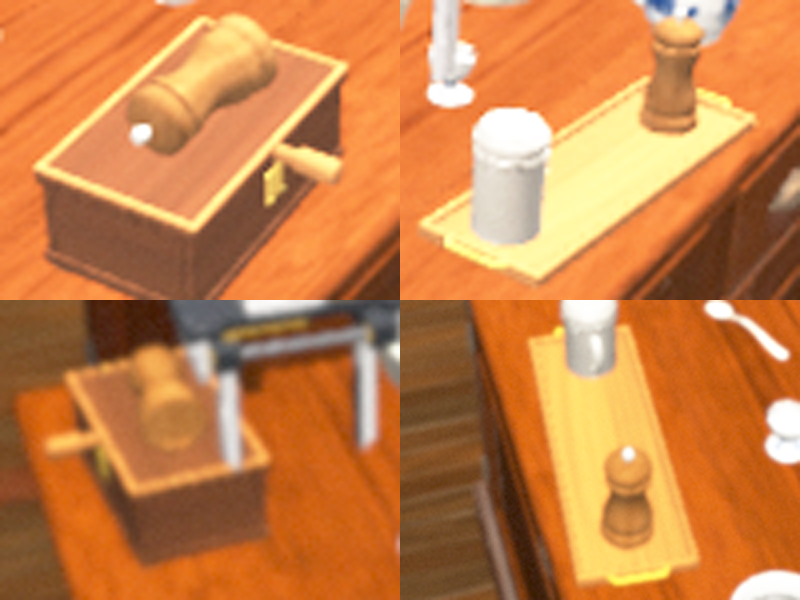

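The zoom shows the lid's beading corners clearly (scene tile (38,167), (195,230), (345,68), (203,18)) and the tray corners. It also shows the mill's ball at (141,132) and its foot disc at (175,425).

```bash
cat > h.py <<'E'
import numpy as np
from scipy.spatial.transform import Rotation as R
from cell import manip
def ray(n,u,v,p=None):
    p=p or manip.camera_params(n); f=200/np.tan(np.radians(p['fovy'])/2)
    d=np.array([u-p['cx'],v-p['cy']])
    if n=='wrist':
        r=np.hypot(*d);th=r/f;c=np.r_[d/r*np.sin(th),np.cos(th)]
    else: c=np.r_[d/f,1]
    return np.array(p['origin']),R.from_euler('xyz',p['attitude']).as_matrix()@c
def onz(n,u,v,z,p=None):
    o,d=ray(n,u,v,p);return o+d*(z-o[2])/d[2]
E
python3 - <<'E'
from h import *
np.set_printoptions(precision=1,suppress=True)
T=[('scene',230,215,4,0,0),('scene',320,150,4,400,0),('side',245,140,4,0,300),('side',240,230,2.5,400,300)]
def q(l,k,x,y,z):
    n,a,b,s,i,j=T[k];P=onz(n,a+(x-i+.5)/s-.5,b+(y-j+.5)/s-.5,z);print(l,n,P);return P
A=q('lid+b',0,38,167,89);B=q('lid+f',0,195,230,89);C=q('lid-f',0,345,68,89);D=q('lid-b',0,203,18,89)
print('centre',(A+B+C+D)/4,'sizes',[np.linalg.norm(v) for v in(A-B,B-C,C-D,D-A)],'yaw y', [np.degrees(np.arctan2(-v[0],v[1])) for v in (B-C,A-D)])
E=q('lid-f',2,135,490,89);F=q('lid-b',2,268,458,89);G=q('lid+f',2,68,375,89)
print('centre',(F+G)/2,np.linalg.norm(E-F),np.linalg.norm(E-G))
q('knob',0,328,165,80);q('knob',2,62,445,80)
q('ball',0,141,132,109.5);q('foot',2,173,426,114)
a=q('tr+b',1,420,226,14);b=q('tr+f',1,540,279,14);c=q('tr-f',1,754,120,14);d=q('tr-b',1,692,80,14)
e=q('tr+f',3,530,338,14);f=q('tr+b',3,630,326,14);g=q('tr-f',3,580,582,14);h=q('tr-b',3,698,561,14)
for c4 in((a,b,c,d),(f,e,g,h)): print('c',sum(c4)/4,[np.linalg.norm(c4[i]-c4[i-1]) for i in range(4)],[np.degrees(np.arctan2(-v[0],v[1])) for v in (c4[1]-c4[2],c4[0]-c4[3])])
q('ballb',1,683,16,122);q('ballb',3,628,453,122)
q('dredbot',1,508,232,8);q('dredtop',1,512,122,110);q('dredbot',3,590,370,8)
E
```

```text
lid+b scene [547.2 366.5  89. ]
lid+f scene [424.1 356.3  89. ]
lid-f scene [443.8 156.7  89. ]
lid-b scene [566.8 164.9  89. ]
centre [495.5 261.1  89. ] sizes [np.float64(123.46031149354458), np.float64(200.5309469247616), np.float64(123.23565925668368), np.float64(202.55549828525054)] yaw y [np.float64(5.625304225518747), np.float64(5.5482453416763935)]
lid-f side [445.6 152.2  89. ]
lid-b side [566.6 164.8  89. ]
lid+f side [424.4 353.6  89. ]
centre [495.5 259.2  89. ] 121.65416291317939 202.5469250812081
knob scene [398.  245.6  80. ]
knob side [399.8 253.1  80. ]
ball scene [498.1 318.6 109.5]
foot side [491.7 201.9 114. ]
tr+b scene [560.6 -76.4  14. ]
tr+f scene [433.6 -64.6  14. ]
tr-f scene [ 397.9 -434.2   14. ]
tr-b scene [ 484.8 -478.1   14. ]
tr+f side [437.2 -66.5  14. ]
tr+b side [564.8 -81.8  14. ]
tr-f side [ 401.2 -447.2   14. ]
tr-b side [ 525.6 -456.8   14. ]
c [ 469.2 -263.3   14. ] [np.float64(408.7224699953335), np.float64(127.5694853384486), np.float64(371.3362211739527), np.float64(97.33082302259797)] [np.float64(-5.509359260195695), np.float64(-10.68573167378339)]
c [ 482.2 -263.1   14. ] [np.float64(377.1037598025467), np.float64(128.53138851862084), np.float64(382.4326599017574), np.float64(124.79735296439776)] [np.float64(-5.396429750943442), np.float64(-5.960565173325141)]
ballb scene [ 469.3 -394.6  122. ]
ballb side [ 471.4 -387.7  122. ]
dredbot scene [ 497.  -121.3    8. ]
dredtop scene [ 506.7 -133.3  110. ]
dredbot side [ 495.9 -139.4    8. ]
```

The geometry agrees with the given sizes. The box is centred at (495.5,260) with yaw +5.6°, the knob is at about (400,251), and the tray gap is at (482,-263). The mill has to pivot upright between the pads: I'll grip its head and let the foot hang. First I'll move above it and look.

```bash
python3 -m creep '[[1,[3,-0.7,0],-0.15],[1,[6,-1.4,0],-0.3],[1,[9,-2.1,0],-0.45],[1,[12,-2.8,0],-0.6],[1,[15,-3.5,0],-0.75],[1,[18,-4.2,0],-0.9],[1,[20,-4.9,0],-1.05],[1,[22,-5.4,0],-1.12],[1,[23,-5.4,0],-1.12],[1,[23,-5.4,0],-1.12],[1,[23,-5.4,0],-1.12]]' 6
python3 - <<'E'
from cell import manip
import cv2
s=manip.read_state();print(s['eef_pos'],s['eef_rot'],manip.camera_params('wrist'))
cv2.imwrite("pics/w1.png",manip.camera('wrist')[:,:,::-1])
E
```

```text
clock: 1.25
eef_pos: [496.2, 229.5, 219.3]
eef_rot: [-3.141, 0.0, 1.668]
wrist_force: [0.3, -0.7, 0.1]
finger_gap: 94.1
finger_force: 0.0
[496.18751383 229.46478802 219.27593041] [-3.14128775e+00  2.26702594e-04  1.66829073e+00] {'fovy': 65.70646984690485, 'cx': 314.81943599238605, 'cy': 198.48201797328085, 'origin': array([489.49426872, 303.67632019, 383.67172555]), 'attitude': array([2.88213705e+00, 8.42376969e-04, 9.68344341e-02])}
```

View pics/w1.png

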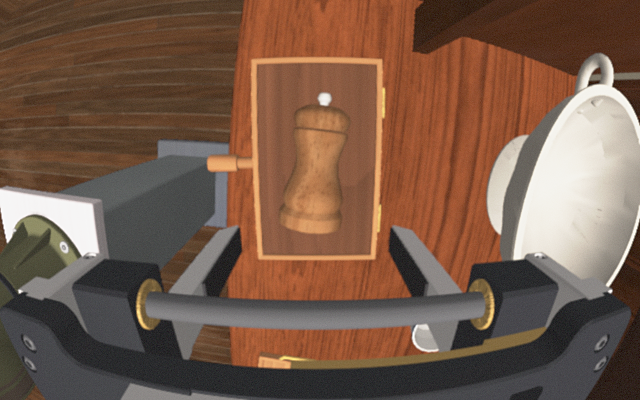

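The wrist view shows the mill's ball at (325,99), its head from (295,122) to (349,120) and the foot rim at (280–341, 222). The knob is at about (225,163). The mill's axis is turned slightly away from the box's y.

Run:
```python
from h import *
np.set_printoptions(precision=1,suppress=True)
for l,u,v,z in(('ball',324.5,99,109.5),('headL',294.5,121,110),('headR',349.5,121,110),('footL',279.5,215,114),('footR',341.5,218,114),('c1',252,58.5,89),('c2',382,58.5,89),('c3',378,258,89),('c4',259.5,258.5,89),('knobtip',208,163,80),('knobend',238,163.5,80)):
    print(l,onz('wrist',u,v,z))
```

```text
ball [496.1 321.2 109.5]
headL [471.9 299.3 110. ]
headR [519.9 304.1 110. ]
footL [465.5 213.4 114. ]
footR [522.5 216.1 114. ]
c1 [424.2 356.7  89. ]
c2 [547.2 368.9  89. ]
c3 [570.3 166.7  89. ]
c4 [444.6 154.1  89. ]
knobtip [384.  250.2  80. ]
knobend [416.4 252.1  80. ]
```

```bash
python3 -m creep '[[0.6,[2.5,0.24,0],0.4],[0.6,[5,0.5,0],0.8],[0.6,[7.5,0.73,0],1.2],[0.6,[7.5,0.73,2],1.2],[0.6,[7.5,0.73,4],1.2],[0.6,[7.5,0.73,6],1.2],[0.6,[7.5,0.73,8],1.2],[0.6,[7.5,0.73,9.5],1.2],[0.6,[7.5,0.73,10.5],1.2],[0.6,[7.5,0.73,11.2],1.2],[0.6,[7.5,0.73,11.2],1.2],[0.6,[7.5,0.73,11.2],1.2]]' 6
python3 - <<'E'
from cell import manip
import cv2
cv2.imwrite("pics/w2.png",manip.camera('wrist')[:,:,::-1])
E
```

```text
clock: 2.5
eef_pos: [496.3, 305.4, 108.0]
eef_rot: [3.141, -0.0, 1.564]
wrist_force: [0.4, -0.3, 0.6]
finger_gap: 75.0
finger_force: 0.0
```

View pics/w2.png

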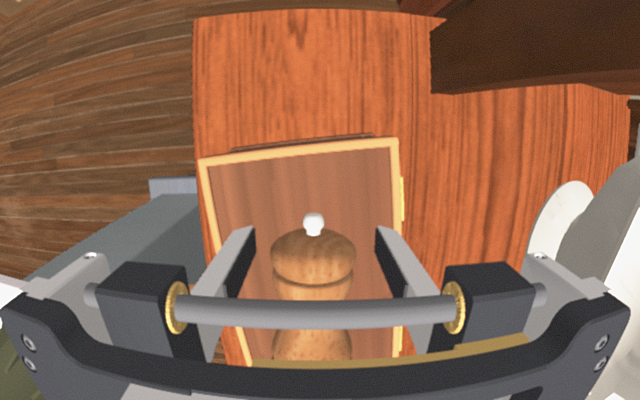

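The head sits centred between the fingers: head at (313,255), fingertips at (250,235) and (378,235). I'll close gently.

```bash
python3 -m creep '[[0.3,[0,0,0],0],[0.1,[0,0,0],0],[0,[0,0,0],0],[-0.1,[0,0,0],0],[-0.1,[0,0,0],0],[-0.1,[0,0,0],0]]' 6
```

```text
clock: 3.15
eef_pos: [496.0, 305.4, 107.6]
eef_rot: [3.141, -0.0, 1.564]
wrist_force: [-0.0, 0.1, 2.1]
finger_gap: 48.2
finger_force: 6.0
```

```bash
python3 -m creep '[[-0.1,[-0.5,0,-1.2],0],[-0.1,[-1.1,0,-2.5],0],[-0.1,[-1.9,0,-3.6],0],[-0.1,[-2.8,0,-4.6],0],[-0.1,[-3.8,0,-5.5],0],[-0.1,[-4.9,0,-6.3],0],[-0.1,[-6.1,0,-6.9],0],[-0.1,[-7.4,0,-7.3],0],[-0.1,[-8.7,0,-7.6],0],[-0.1,[-10,0,-8],0],[-0.1,[-10,0,-9],0],[-0.1,[-10,0,-10],0]]'
python3 - <<'E'
from cell import manip
import cv2
cv2.imwrite("pics/w3.png",manip.camera('wrist')[:,:,::-1]);a=manip.camera('side')[130:230,230:350,::-1]
cv2.imwrite("pics/s3.png",cv2.resize(a,(720,600)))
E
```

```text
clock: 4.35
eef_pos: [495.3, 205.1, 208.3]
eef_rot: [-3.142, -0.0, 1.563]
wrist_force: [-1.1, 0.3, -1.3]
finger_gap: 48.0
finger_force: 6.0
```

View pics/s3.png

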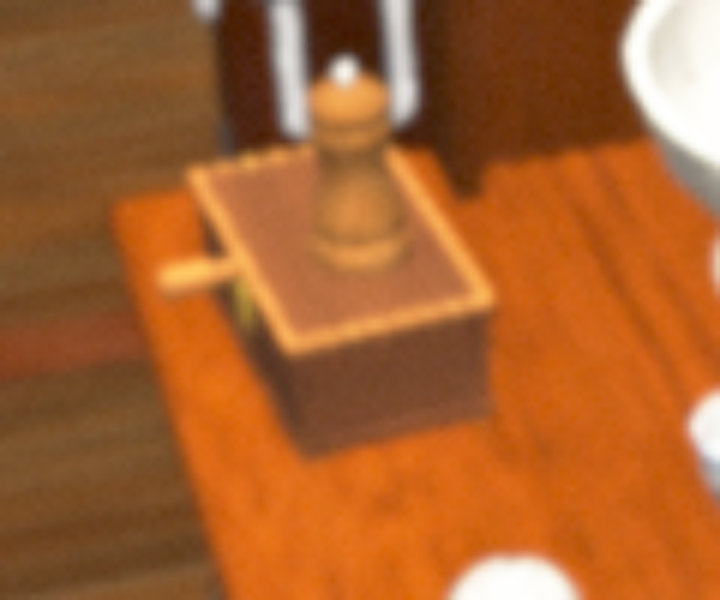

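The mill now hangs upright in the grip over the box (ball at (345,70), foot at (360,245) in the crop). Next I carry it to the gap, above the dredger.

```bash
python3 -m creep '[[-0.1,[0,0,-1.5],0],[-0.1,[-0.5,0,-3],0],[-0.1,[-1.5,0,-4],0],[-0.1,[-3,0,-4.5],0],[-0.1,[-5,-0.1,-4.5],0],[-0.1,[-7.5,-0.1,-4.5],0],[-0.1,[-10,-0.2,-4.5],0],[-0.1,[-12.5,-0.3,-4.5],0],[-0.1,[-15,-0.3,-4.5],0],[-0.1,[-17.5,-0.4,-4.5],0],[-0.1,[-20,-0.4,-4.5],0],[-0.1,[-22.5,-0.5,-4.5],0]]'
python3 -m creep '[[-0.1,[-2.5,0,0],0],[-0.1,[-5,-0.1,0],0],[-0.1,[-7.5,-0.2,0],0],[-0.1,[-10,-0.2,0],0],[-0.1,[-12.5,-0.3,0],0],[-0.1,[-15,-0.3,0],0],[-0.1,[-17.5,-0.4,0],0],[-0.1,[-20,-0.4,0],0],[-0.1,[-22,-0.4,0],0],[-0.1,[-23.5,-0.5,0],0],[-0.1,[-24.3,-0.5,0],0],[-0.1,[-24.3,-0.5,0],0]]'
python3 -m creep '[[-0.1,[0,0,0],0],[-0.1,[0,0,0],0],[-0.1,[0,0,0],0],[-0.1,[0,0,0],0]]'
python3 - <<'E'
from cell import manip
import cv2,numpy as np
a=manip.camera('scene')[80:230,300:440,::-1];b=manip.camera('side')[190:340,260:400,::-1]
cv2.imwrite("pics/s4.png",cv2.resize(np.hstack([a,b]),(800,429),interpolation=cv2.INTER_CUBIC))
E
```

```text
clock: 5.65
eef_pos: [488.1, -21.4, 252.1]
eef_rot: [-3.141, 0.0, 1.563]
wrist_force: [0.4, 0.3, -2.4]
finger_gap: 47.5
finger_force: 6.0
clock: 6.85
eef_pos: [481.6, -263.2, 252.2]
eef_rot: [-3.141, -0.0, 1.563]
wrist_force: [-0.8, 0.1, -2.2]
finger_gap: 47.7
finger_force: 6.0
clock: 7.25
eef_pos: [482.1, -262.2, 252.6]
eef_rot: [3.141, 0.0, 1.564]
wrist_force: [0.3, 0.5, -1.9]
finger_gap: 47.7
finger_force: 6.0
```

View pics/s4.png

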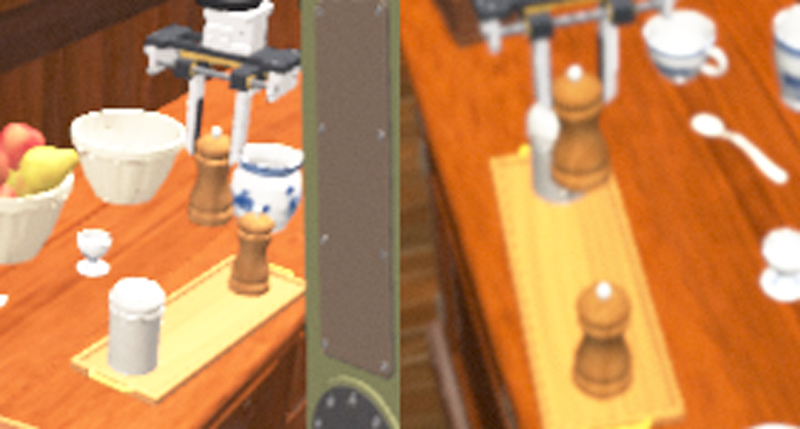

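Both views show the mill hanging near vertical above the tray (scene tile ball (216,132), foot (209,215)). I'll triangulate the ball for height and offset.

```bash
python3 - <<'E'
from h import *
s=800/280
def tri(u1,v1,u2,v2):
    o1,d1=ray('scene',300+u1/s,80+v1/s);o2,d2=ray('side',260+(u2-400)/s,190+v2/s)
    t=np.linalg.lstsq(np.c_[d1,-d2],o2-o1,rcond=None)[0];p,q=o1+d1*t[0],o2+d2*t[1];print((p+q)/2,np.linalg.norm(p-q))
tri(216,132,575,72)
tri(209,222,582,182)
tri(250,290,603,384)  # mill_b foot, reference
E
python3 -m creep '[[-0.1,[0,0,2],0],[-0.1,[0,0,4],0],[-0.1,[0,0,6],0],[-0.1,[0,0,8],0],[-0.1,[0,0,10],0],[-0.1,[0,0,11.5],0],[-0.1,[0,0,12.5],0],[-0.1,[0,0,13],0],[-0.1,[0,0,13.5],0],[-0.1,[0,0,13.5],0],[-0.1,[0,0,13.5],0]]'
```

```text
[ 483.11305108 -264.02573302  271.31031466] 2.190416015408762
[ 484.83786197 -274.67487398  146.86132784] 0.8592611006517624
[ 467.91060002 -395.37061815    0.70057605] 1.1094530443080843
clock: 8.45
eef_pos: [482.2, -262.7, 117.9]
eef_rot: [3.141, 0.0, 1.564]
wrist_force: [0.2, 0.3, -1.4]
finger_gap: 48.2
finger_force: 6.0
```

```bash
python3 -m creep '[[-0.1,[0,0,0.3],0],[-0.1,[0,0,0.6],0],[-0.1,[0,0,0.9],0],[-0.1,[0,0,0.9],0]]'
python3 -m creep '[[-0.1,[0,0,0.2],0],[-0.1,[0,0,0.2],0],[-0.1,[0,0,0.2],0]]'
python3 -m creep '[[-0.1,[0,0,0.2],0],[-0.1,[0,0,0.2],0],[-0.1,[0,0,0.2],0]]'
```

```text
clock: 8.85
eef_pos: [481.8, -262.4, 107.9]
eef_rot: [-3.141, -0.0, 1.564]
wrist_force: [-0.2, 0.1, -2.6]
finger_gap: 48.0
finger_force: 6.0
clock: 9.15
eef_pos: [482.0, -262.6, 106.5]
eef_rot: [3.142, -0.0, 1.564]
wrist_force: [1.1, -0.8, -2.0]
finger_gap: 47.7
finger_force: 6.0
clock: 9.45
eef_pos: [482.2, -262.9, 105.0]
eef_rot: [3.141, 0.001, 1.564]
wrist_force: [-1.5, -0.8, 4.8]
finger_gap: 47.7
finger_force: 6.0
```

The foot is on the tray with about 7 N of contact. I'll release, rise clear and check.

```bash
python3 -m creep '[[0.1,[0,0,0],0],[0.2,[0,0,0],0],[0.4,[0,0,0],0],[0.6,[0,0,0],0],[0.6,[0,0,0],0],[0.6,[0,0,-1],0],[0.6,[0,0,-3],0],[0.6,[0,0,-6],0],[0.6,[0,0,-9],0],[0.6,[0,0,-12],0],[0.6,[0,0,-14],0],[0.6,[0,0,-14],0]]'
python3 - <<'E'
from cell import manip
import cv2,numpy as np
a=manip.camera('scene')[80:230,300:440,::-1];b=manip.camera('side')[190:340,260:400,::-1]
cv2.imwrite("pics/s5.png",cv2.resize(np.hstack([a,b]),(800,429),interpolation=cv2.INTER_CUBIC))
E
```

```text
clock: 10.65
eef_pos: [482.7, -263.0, 247.9]
eef_rot: [3.137, 0.003, 1.564]
wrist_force: [-0.1, -0.2, -0.8]
finger_gap: 75.2
finger_force: 0.0
```

View pics/s5.png

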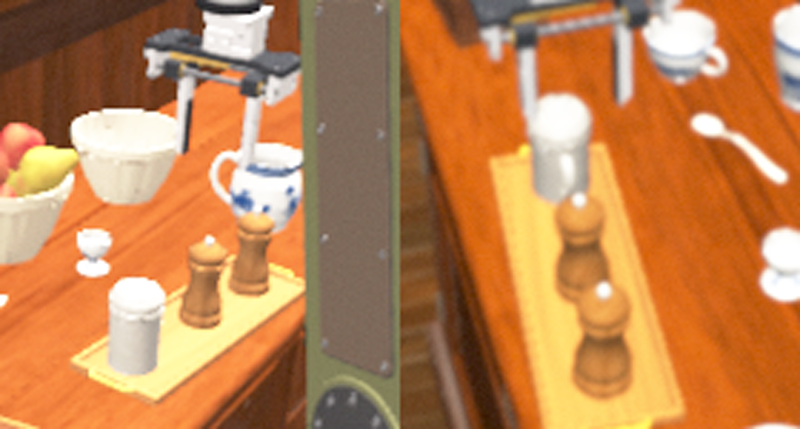

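The mill stands upright between the dredger and mill_b, and nothing else has shifted. Next is the knob: I turn the tool by 96° and go above it.

```bash
python3 -m creep '[[0.4,[2,-0.3,0],-0.8],[0.4,[5,-0.8,0],-1.6],[0.4,[8,-1.3,0],-2.4],[0.4,[11,-1.8,0],-3.2],[0.4,[14,-2.3,0],-4],[0.4,[17,-2.8,0],-4.8],[0.4,[20,-3.3,0],-5.6],[0.4,[23,-3.8,0],-6.4],[0.4,[26,-4.3,0],-7.2],[0.4,[29,-4.8,0],-8],[0.4,[32,-5.3,0],-8.8],[0.4,[32,-5.3,0],-9.6]]'
python3 - <<'E'
from cell import manip
import numpy as np
s=manip.read_state();p=s['eef_pos'];y=s['eef_rot'][2];d=np.array([401,251.3])-p[:2]
print(p,s['eef_rot'],s['joints'],'tx',d@[np.cos(y),np.sin(y)],'ty',d@[np.sin(y),-np.cos(y)],'roll',-np.degrees(np.pi+.098-y)/5)
E
```

```text
clock: 11.95
eef_pos: [430.2, 60.2, 243.2]
eef_rot: [-3.14, -0.002, 2.407]
wrist_force: [-0.8, 0.2, -0.6]
finger_gap: 65.9
finger_force: 0.0
[430.16929828  60.17203149 243.21937834] [-3.14035558e+00 -1.82659308e-03  2.40720492e+00] [ 5.43642001e-02  1.93089329e-02  1.78999942e+00  4.36243648e-04
  1.33444925e+00 -7.82148128e-01] tx 149.73178172774695 ty 122.31574653827933 roll -9.538460828755635
```

```bash
python3 -m creep '[[0.4,[1.8,1.5,0],-1.2],[0.4,[3.6,3,0],-2.4],[0.4,[5.4,4.5,0],-3.6],[0.4,[7.2,6,0],-4.8],[0.4,[9,7.5,0],-6],[0.4,[10.8,9,0],-7.2],[0.4,[12.6,10.5,0],-8.4],[0.4,[14,11.5,0],-9.5],[0.4,[14.9,12.2,0],-9.5],[0.4,[14.9,12.2,0],-9.5],[0.4,[14.9,12.2,0],-9.5]]'
python3 - <<'E'
from cell import manip
import cv2
s=manip.read_state();print(s['joints'])
cv2.imwrite("pics/w6.png",manip.camera('wrist')[:,:,::-1]);print(manip.camera_params('wrist'))
E
```

```text
clock: 13.05
eef_pos: [403.4, 247.9, 243.9]
eef_rot: [-3.141, -0.001, -3.055]
wrist_force: [0.4, 0.1, -0.7]
finger_gap: 65.8
finger_force: 0.0
[ 4.73797672e-01  1.08819303e-01  1.69307897e+00 -1.45123347e-04
  1.34062833e+00 -1.18391655e+00]
{'fovy': 65.70646984690485, 'cx': 314.81943599238605, 'cy': 198.48201797328085, 'origin': array([330.10810222, 241.68366063, 408.5928949 ]), 'attitude': array([2.88390516e+00, 8.14633766e-04, 1.65705996e+00])}
```

View pics/w6.png

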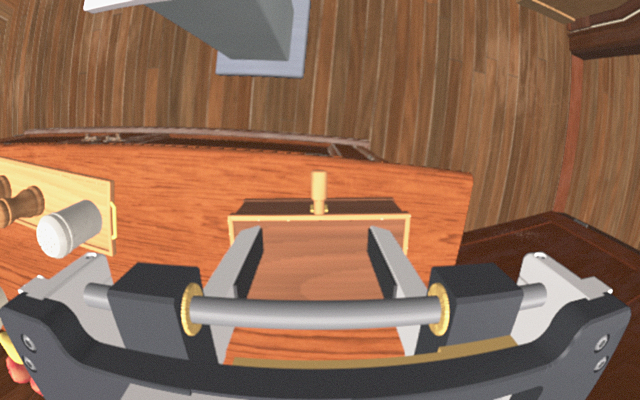

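The knob grip runs from about (318,172) to (319,200), and the lid is closed. I'll check its position against the model before descending.

Run:
```python
from h import *
np.set_printoptions(precision=2,suppress=True)
for u,v in((318.5,172.5),(319,186),(319,202)): print(onz('wrist',u,v,80))
for u,v in((229,216.5),(410,216)): print('lidcorner',onz('wrist',u,v,89))
s=manip.read_state();p=s['eef_pos'];y=s['eef_rot'][2];d=np.array([401,251.3])-p[:2]
print(p,y,'tx',d@[np.cos(y),np.sin(y)],'ty',d@[np.sin(y),-np.cos(y)])
```

```text
[387.26 250.33  80.  ]
[402.05 252.19  80.  ]
[420.   253.81  80.  ]
lidcorner [442.99 155.19  89.  ]
lidcorner [425.06 356.66  89.  ]
[403.51 247.76 244.12] -3.0546749776745856 tx 2.1927348417473844 ty 3.74255651188602
```

```bash
python3 -m creep '[[0.3,[0.2,0.42,2],0],[0.1,[0.2,0.42,5],0],[0,[0.2,0.42,8],0],[0,[0.2,0.42,11],0],[0,[0.2,0.42,13.5],0],[0,[0.2,0.42,15.5],0],[0,[0.2,0.42,16.8],0],[0,[0.2,0.42,16.9],0],[0,[0.2,0.42,16.9],0],[0,[0.2,0.42,16.9],0]]'
python3 -m creep '[[-0.3,[0,0,0],0],[-0.6,[0,0,0],0],[-0.8,[0,0,0],0],[-0.8,[0,0,0],0],[-0.8,[0,0,0],0],[-0.8,[0,0,0],0],[-0.8,[0,0,0],0]]' 20
```

```text
clock: 14.1
eef_pos: [401.6, 252.5, 76.4]
eef_rot: [3.141, 0.001, -3.053]
wrist_force: [0.6, -1.3, 0.1]
finger_gap: 47.3
finger_force: 0.0
clock: 14.8
eef_pos: [401.2, 251.9, 75.6]
eef_rot: [-3.141, -0.0, -3.052]
wrist_force: [0.7, -5.8, 2.0]
finger_gap: 17.3
finger_force: 20.0
```

```bash
python3 -m creep '[[-0.8,[0,0,-0.6],0],[-0.8,[-0.1,0,-1.35],0],[-0.8,[-0.2,0,-2],0],[-0.8,[-0.32,0,-2.7],0],[-0.8,[-0.48,0,-3.35],0],[-0.8,[-0.66,0,-4],0],[-0.8,[-0.87,0,-4.65],0],[-0.8,[-1.11,0,-5.27],0],[-0.8,[-1.37,0,-5.9],0],[-0.8,[-1.66,0,-6.5],0],[-0.8,[-1.98,0,-7.1],0],[-0.8,[-2.33,0,-7.68],0]]' 20
python3 -m creep '[[-0.8,[-0.37,0,-0.56],0],[-0.8,[-0.76,0,-1.12],0],[-0.8,[-1.18,0,-1.65],0],[-0.8,[-1.62,0,-2.17],0],[-0.8,[-2.1,0,-2.66],0],[-0.8,[-2.56,0,-3.13],0],[-0.8,[-3.08,0,-3.6],0],[-0.8,[-3.59,0,-4.02],0],[-0.8,[-4.14,0,-4.42],0],[-0.8,[-4.69,0,-4.8],0],[-0.8,[-5.27,0,-5.17],0],[-0.8,[-5.85,0,-5.5],0]]'
python3 -m creep '[[-0.8,[0,0,0],0],[-0.8,[0,0,0],0],[-0.8,[0,0,0],0]]'
python3 - <<'E'
from cell import manip
import cv2,numpy as np
a=manip.camera('scene')[120:300,200:340,::-1];b=manip.camera('side')[70:250,220:360,::-1]
cv2.imwrite("pics/s7.png",cv2.resize(np.hstack([a,b]),(800,514),interpolation=cv2.INTER_CUBIC))
E
```

```text
clock: 16.0
eef_pos: [424.3, 254.1, 152.5]
eef_rot: [-3.141, -0.001, -3.053]
wrist_force: [2.1, -4.3, -3.2]
finger_gap: 17.3
finger_force: 20.0
clock: 17.2
eef_pos: [483.0, 259.8, 207.4]
eef_rot: [3.141, -0.0, -3.053]
wrist_force: [0.7, -1.6, -4.9]
finger_gap: 17.3
finger_force: 20.0
clock: 17.5
eef_pos: [482.5, 259.8, 207.2]
eef_rot: [3.141, 0.0, -3.052]
wrist_force: [1.4, -1.5, -4.0]
finger_gap: 17.3
finger_force: 20.0
```

View pics/s7.png

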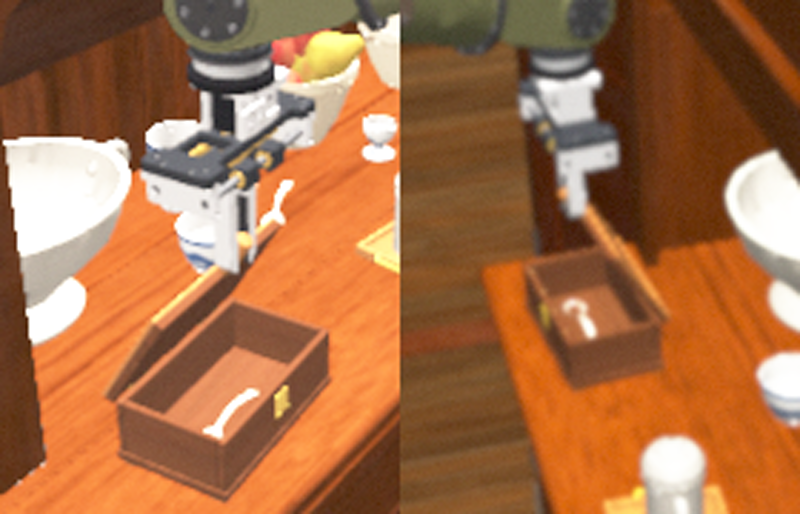

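The lid stands open with the knob in the fingers. The grasp is 73.5 mm in front of the hinge and 137 mm above it, which gives 60.0° at a radius of 155.6 mm, close to the given 155. Everything else is where it was, so I'll hand in.

```bash
python3 -c "
from cell import manip
print(manip.sign_off())"
```

```text
the job is handed in; nothing more can be done
None
```

The pepper mill stands upright in the middle of the cruet tray, released, and the gripper is holding the box lid open at about 60°; I handed the job in at 17.6 s.

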